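Screw the brass finial onto the glass-shaded lamp

ROBOT

A 6-joint arm with a two-finger parallel gripper is mounted at the origin on the work surface. World frame = base frame: x ahead of the robot, y to its left, z up, the work surface at z = 0. Lengths are in m, angles in rad, forces in N, time in s.
With the tool pointing down it reaches from about 0.325 to 0.85 m from the base axis. Payload 4.4 kg.
Tool frame: the origin (TCP) lies midway between the tips of the shut fingers; the grasp point (between the pads) lies 19 mm behind it; z points along the fingers, y is the direction in which the jaws open and shut (so a half turn about z gives the same grasp; the last joint's range is limited). The gripper opens to 94 mm and grips with 3 to 60 N. Pads are 16 mm wide; open, the fingers measure 119 mm over their backs; the gripper's body (75 mm by 177 mm) begins 78 mm behind the grasp point.
Start: joints at [-1.413, 0.207, 1.542, -0, 1.393, -0.15], TCP at [0.175, -0.548, 0.205] pointing down, gripper open.
Joint ranges: [-2.73, 2.73], [-0.86, 2.22], [0.23, 2.46], [-1.11, 4.25], [0.08, 2.63], [-2.82, 2.82]. Speed limits (rad/s): [2.79, 2.79, 3.14, 3.14, 3.14, 3.14].

INTERFACE

Orientations are given as a unit quaternion [x, y, z, w].
In Python, from workcell import r gives the robot as it stands. The module is installed in compiled form; this text tells all that it offers.
- The arm moves only by the tool jog_arm, never from a script. Its argument "increments" is one flat list of numbers, 6 for each row, row after row: the shift along the tool's x, y, z in mm, then the turn, a rotation vector about the tool's x, y, z in rad. A call has exactly 8 rows; each row shifts and turns the commanded pose from where the row before left it, along the tool's axes as they then stand; what a row does not reach is not made up. A row lasts 1/8 s, in which the tool goes at most 62.5 mm and 10.7 degrees, less where a joint would pass 70% of its speed; a pose out of reach is approached as far as the arm can. A call is refused whole if a number of a shift passes 62.5 or a number of a turn 0.188, either way. A call with a gripper value outside its range is refused whole. "hand" is the closure, from 0 (fully open) to 1 (shut), set as the call begins (left out, the last holds). The fingers move at their own pace and stop on an object; "grip_force" is the grip in N (left out, the last holds). Time passes only in rows, so rows that do not move let the fingers close, or fill a call up. It gives the time, the measured TCP pose, the force and the opening at its end, in the units of the state.
- r.read_state(): the state, without advancing time (a new reading comes with each control period).
- r.snapshot(name): name is "scene" or "top" or "wrist"; returns a dict with "frame" (384x512x3 uint8, blue, green, red), "K" (3x3 intrinsics, pixels), "cam_to_world" (4x4, takes a point from camera to world coordinates); the wrist camera has in their place "hand_eye" (4x4, takes a point from camera to tool coordinates, whose origin is the TCP and whose axes are the flange's). Camera axes: x right, y down, z forward; pixel columns grow to the right and rows downward; lengths in m; the calibration is good to about 2 mm. The wrist camera is an equidistant fisheye: a pixel r from the principal point sees the ray r / f radians off the axis. A picture is of the moment at which its call begins: read the wrist's pose just before it. There is no depth.
- r.sign_off(): hands the job in, once; it reports no verdict.
The state is a dict: "time": time; "joint_pos": joint angles; "dq": joint speeds; "effort": joint torques, N m; "eef_pos": TCP position; "tool_rot": TCP orientation; "contact_force": force on the tool from outside, world axes, zero at the start; "torque": the same for the moment, N m; "opening": finger opening in m.
Only numpy, scipy, OpenCV 4.12 (cv2) and the standard library are available. Lean on these libraries where they do the work, as an engineer would, in place of code of your own. Each camera call takes 0.05 s, during which the arm holds its last target. There are 200 camera calls.

TASK

Take the brass cap finial that stands on the counter and set it squarely on the threaded stud at the top of the glass-shaded lamp. Turn it backwards (anticlockwise from above) under light pressure until you feel the thread drop into place, then screw it down clockwise until it sits fully home, flush on the lamp's collar. Be gentle: do not force the thread, do not knock the lamp or its glass with the robot, leave the other things on the counter where they are, and let go at the end.

Things in the scene. Friction and masses are not known exactly. Their poses are not given: they have to be found in the camera images.
- finial: Hollow brass cap finial, the wide knurled one (not the small ball-shaped one): a straight cylinder 40 mm across, 40 mm tall, top slightly domed, open below, 0.1 to 0.2 kg. Origin: centre of its open underside, z up along its axis. It starts standing upright on the counter.
- finial_grip (a point): On the finial's axis 27 mm above its underside: the height to grip it, around its round side, from any direction.
- finial_thread (a point): On the finial's axis 4.5 mm above its underside, where the thread inside begins: right-hand, steep, three starts 120 degrees apart, 27 mm lead (4.3 mm down per radian clockwise), 1.2 mm axial play, bore 19.6 mm. Set down at a random angle, the finial rests on the stud's pins with its underside 6.5 to 12 mm above the collar.
- lamp: Table lamp, fixed to the counter: brass dome base 110 mm across, thin stem, clear fluted glass shade (126 mm across at its lower edge 85 mm above the counter, 84 mm across at its top, 188 mm up), above it a brass collar 48 mm across. Origin: centre of the base's underside, z up. More than 8 N between robot and lamp counts as knocking it.
- seat (a point): Centre of the collar's flat top, on the lamp's axis, 198 mm above the counter; z up along the stud. The finial is home when its underside lies here. More than 60 N between finial and lamp (clamping load counted at both pins and collar) counts as forcing the thread; fingers that grip with only 10 to 12 N slip before that. Stop turning when it no longer goes down.
- pins (a point): On the stud's axis 11.3 mm above the collar: level of three round 4 mm pins that stick out to 16 mm from the axis, 120 degrees apart. Their angle differs every time and is not given: feel for it. Turned anticlockwise (within 130 degrees) the finial climbs to 12 mm, then drops to 3.4 mm above the collar: caught, with 16 degrees of free turn.
- stud_tip (a point): Top of the upright steel stud (17 mm thick, coned tip 10 mm across), 18.5 mm above the collar. Turned clockwise before the drop, the finial meets a dead stop. Sometimes it first drops from a tooth, only to 6.5 mm: keep turning back. Once at 3.4 mm, 55 to 75 degrees clockwise bring it flush; 15 degrees later it binds (torque jumps past 0.15 N m).
- screwdriver: A screwdriver (bystander, leave it where it is). Origin: centre of its underside.
- tape_roll: A roll of clear tape (bystander, leave it where it is). Origin: centre of its underside.
- ball_finial: A small brass ball-shaped finial, 24 mm across and 31 mm tall (bystander, leave it where it is). Origin: centre of its underside.
- bulb_carton: A small cardboard carton 60 x 60 x 90 mm (bystander, leave it where it is). Origin: centre of its underside.
- remote: A black remote control (bystander, leave it where it is). Origin: centre of its underside.
- screw_dish: A small white dish (bystander, leave it where it is). Origin: centre of its underside.
- charger: A white plug charger (bystander, leave it where it is). Origin: centre of its underside.

How it is judged:
By the outcome, as a careful person would: the job done as asked, in the order asked, and still so for the second after the job is handed in, with the robot touching nothing.
It also fails if it takes over 72 s, if anything falls off the work surface, if the arm or the gripper's body presses on something with over 40 N, if the wrist force passes 120 N, or if a joint passes its speed limit or range.

## Working session

There is one attempt and no reset: what is moved stays moved. The work goes in short steps, Python scripts to look and compute and a tool call to move; the robot and the scene stay as the last step left them, time stands still between calls to the robot, and variables do not carry over. Pictures are saved under pics/ and viewed, about 8 in all and at most 12, crops included, and the job is handed in when it is done.

Besides the shell and the picture viewer there is one more tool, called in YAML: its name, and indented under it one key for each argument. jog_arm: Moves the arm, as the interface text tells. Its arguments: {"type":"object","properties":{"increments":{"type":"array"},"hand":{"type":"number"},"grip_force":{"type":"number"}},"required":["increments"]}

```bash
mkdir -p pics; python3 - <<'E'
from workcell import r
import cv2,numpy as np
np.set_printoptions(precision=5,suppress=True)
s=r.read_state();print(s)
for n in("scene","top"):
    d=r.snapshot(n);cv2.imwrite(f"pics/{n}.png",d["frame"]);np.savez(f"{n}.npz",**{k:v for k,v in d.items()});print(n,d["K"],d["cam_to_world"])
a=cv2.imread("pics/scene.png");b=cv2.imread("pics/top.png")
cv2.imwrite("pics/s2.png",cv2.resize(a,(800,600),interpolation=cv2.INTER_CUBIC));cv2.imwrite("pics/t2.png",cv2.resize(b,(800,600),interpolation=cv2.INTER_CUBIC))
d=r.snapshot("wrist");print(d["K"],d["hand_eye"])
E
```

```text
{'time': 0.0, 'joint_pos': array([-1.41249,  0.2074 ,  1.54292, -0.     ,  1.39348, -0.15052]), 'dq': array([-0.00125,  0.00004,  0.00069, -0.00017,  0.00173,  0.00228]), 'effort': array([ -0.00044, -37.08839, -28.14132,   0.06988,   0.03615,  -0.00019]), 'eef_pos': array([ 0.17462, -0.54702,  0.20432]), 'tool_rot': array([ 0.9881 ,  0.1538 , -0.00001, -0.00111]), 'contact_force': array([-0.26203,  0.38271,  0.8008 ]), 'torque': array([-0.02747, -0.00252,  0.00614]), 'opening': 0.09392539245610747}
scene [[486.62764   0.      254.72668]
 [  0.      486.62764 189.013  ]
 [  0.        0.        1.     ]] [[-0.8782   0.2769  -0.38999  0.92834]
 [ 0.47826  0.49866 -0.72291  0.70166]
 [-0.00571 -0.82138 -0.57035  0.70117]
 [ 0.       0.       0.       1.     ]]
top [[396.18093   0.      245.71307]
 [  0.      396.18093 188.74008]
 [  0.        0.        1.     ]] [[-0.02346 -0.97953  0.19994  0.42834]
 [-0.99972  0.02364 -0.00146 -0.01655]
 [-0.00329 -0.19992 -0.97981  0.90313]
 [ 0.       0.       0.       1.     ]]
[[297.31864   0.      252.6347 ]
 [  0.      297.31864 194.59595]
 [  0.        0.        1.     ]] [[-0.00048 -0.95888 -0.28382  0.0836 ]
 [ 1.      -0.00036 -0.00047  0.00001]
 [ 0.00035 -0.28382  0.95888 -0.17871]
 [ 0.       0.       0.       1.     ]]
```

View pics/s2.png

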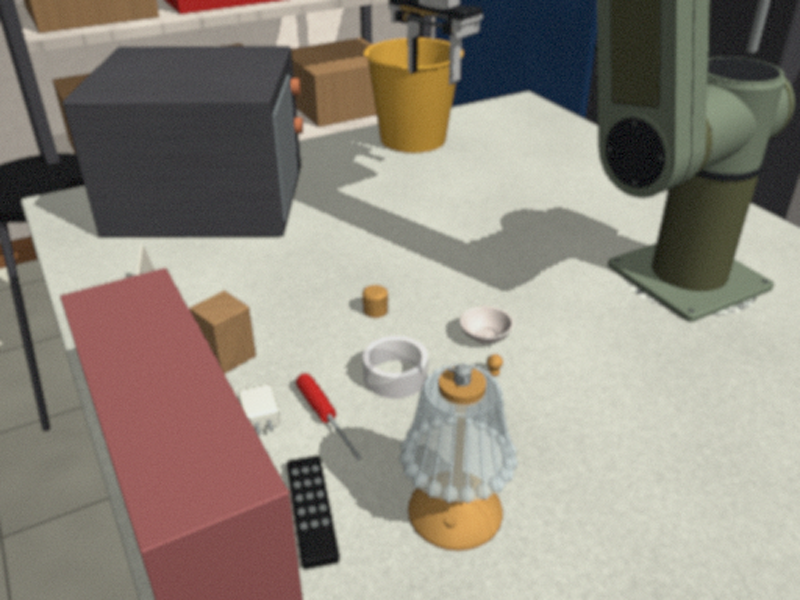

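View pics/t2.png

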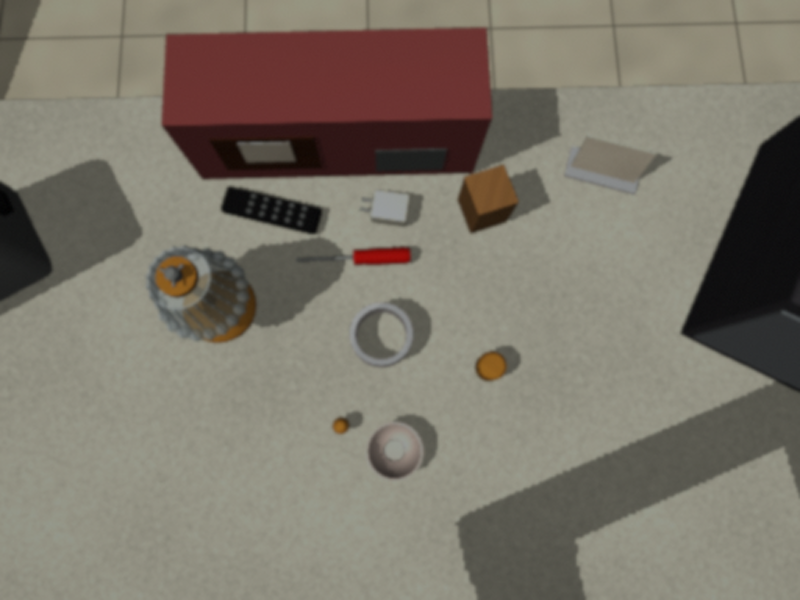

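The scene view shows the finial at (375,301) and the collar at (463,385). In the top view the finial is at (490,366), the collar at (177,276), and the ball finial at (340,425). Next I'll take enlarged crops of the finial and collar.

```bash
cat > h.py <<'E'
import numpy as np,cv2
def ray(d,u,v):
    p=np.linalg.inv(d["K"])@[u,v,1.];T=d["cam_to_world"];q=T[:3,:3]@p;return T[:3,3],q/np.linalg.norm(q)
def plane(d,u,v,z):
    o,q=ray(d,u,v);return o+q*(z-o[2])/q[2]
def tri(*rs):
    A=sum(np.eye(3)-np.outer(q,q) for o,q in rs);b=sum((np.eye(3)-np.outer(q,q))@o for o,q in rs)
    return np.linalg.solve(A,b)
def proj(d,p):
    T=d["cam_to_world"];c=T[:3,:3].T@(np.asarray(p)-T[:3,3]);c=d["K"]@c;return c[:2]/c[2]
E
python3 - <<'E'
from h import *
np.set_printoptions(precision=4,suppress=True)
S=np.load("scene.npz");T=np.load("top.npz")
print("fin top z=.04 top cam",plane(T,490*.64,366*.64,.04),"mid scene z=.02",plane(S,375*.64,301*.64,.02))
print("collar z=.198",plane(T,177*.64,276*.64,.198),plane(S,463*.64,385*.64,.198))
cs=[]
for d,(u,v) in((S,(240,193)),(T,(314,234)),(S,(296,246)),(T,(113,177))):
    c=d["frame"][max(0,v-25):v+25,u-33:u+33];cs.append(cv2.resize(c,(400,300),interpolation=cv2.INTER_CUBIC)); print(c.shape)
cv2.imwrite("pics/c.png",np.vstack([np.hstack(cs[:2]),np.hstack(cs[2:])]))
E
```

```text
fin top z=.04 top cam [ 0.5001 -0.1628  0.04  ] mid scene z=.02 [ 0.5012 -0.1655  0.02  ]
collar z=.198 [0.6007 0.2241 0.198 ] [0.6025 0.232  0.198 ]
(50, 66, 3)
(50, 66, 3)
(50, 66, 3)
(50, 66, 3)
```

View pics/c.png

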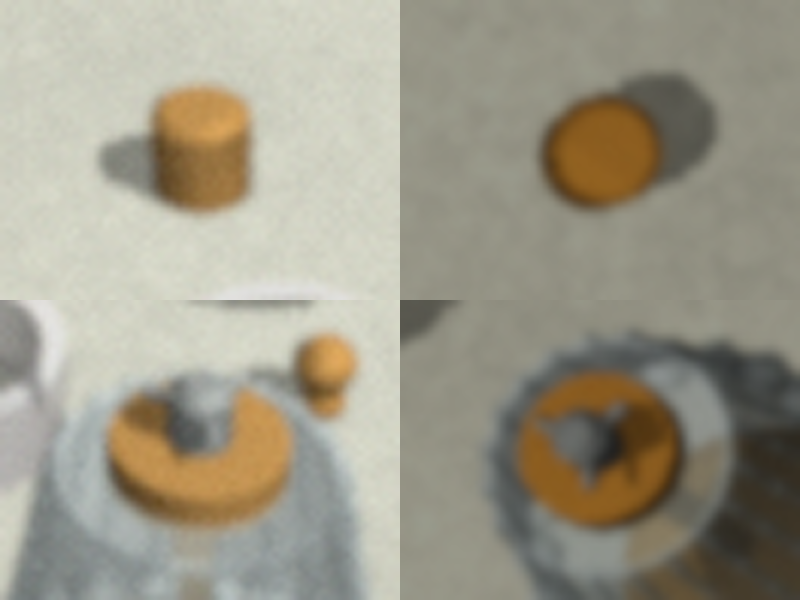

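The crops (6x) show the finial's top centre at (201,115) in the scene view and (604,148) in the top view. The collar's top centre is at (201,443) and (600,447). The three pins are visible on the stud in the top view.

```bash
python3 - <<'E'
from h import *
np.set_printoptions(precision=4,suppress=True)
S=np.load("scene.npz");T=np.load("top.npz")
k=66/400
def px(c,x,y,u,v): return (u-33+x*k-.42, v-25+y/6-.42)
fs=px(0,201,115,240,193); ft=px(0,204,148,314,234)
cs=px(0,201,143,296,246); ct=px(0,199,147,113,177)
for n,a,b,z in(("fin",fs,ft,.04),("collar",cs,ct,.198)):
    print(n,tri(ray(S,*a),ray(T,*b)),plane(S,*a,z),plane(T,*b,z))
tt=px(0,190,127,113,177);ts=px(0,205,90,296,246)
print("tip",plane(T,*tt,.2165),plane(S,*ts,.2165))
# circle-silhouette fits
def hull(d,x,y,rad,z0,z1):
    a=np.linspace(0,6.28,120)
    P=np.array([proj(d,[x+rad*np.cos(t),y+rad*np.sin(t),z]) for z in(z0,z1) for t in a],np.float32)
    return cv2.convexHull(P*16)[:,0]/16
from scipy.optimize import minimize
def iou(d,x,y,rad,z0,z1,M,c):
    m=np.zeros((384*4,512*4),np.uint8);cv2.fillPoly(m,[np.round((hull(d,x,y,rad,z0,z1)*4+1.5)).astype(int)],1)
    m=cv2.resize(m.astype(np.float32),(512,384),interpolation=cv2.INTER_AREA)
    u,v=c;sl=np.s_[int(v)-25:int(v)+25,int(u)-33:int(u)+33]
    return ((m-M)[sl]**2).sum()
for n,z0,z1,rad,g,cc in(("fin",0,.04,.02,(.5,-.164),{'S':(240,193),'T':(314,234)}),):
  for q,d in(('S',S),('T',T)):
    h=cv2.cvtColor(d["frame"],cv2.COLOR_BGR2HSV)
    M=((h[...,0]>8)&(h[...,0]<25)&(h[...,1]>130)).astype(np.float32)
    f=lambda p:iou(d,p[0]/100,p[1]/100,rad,z0,z1,M,cc[q])
    o=minimize(f,np.array(g)*100,method="Nelder-Mead",options=dict(initial_simplex=np.array([g,(g[0]+.01,g[1]),(g[0],g[1]+.01)])*100));print(n,q,o.x/100,o.fun,M.sum())
E
```

```text
fin [ 0.5022 -0.1645  0.0383] [ 0.5031 -0.1622  0.04  ] [ 0.5022 -0.1644  0.04  ]
collar [0.6011 0.2265 0.1974] [0.6008 0.2277 0.198 ] [0.6018 0.2258 0.198 ]
tip [0.6034 0.2223 0.2165] [0.6009 0.2283 0.2165]
fin S [ 0.5019 -0.1668] 111.03125 5729.0
fin T [ 0.502  -0.1677] 54.0859375 2450.0
```

```bash
python3 - <<'E'
from h import *
np.set_printoptions(precision=3,suppress=True)
S=np.load("scene.npz");T=np.load("top.npz")
t=lambda u,v,z:plane(T,u*.64,v*.64,z)
print("microwave corner",t(685,330,0),t(685,330,.2)); print("shelf base",t(202,178,0),t(475,172,0))
print("shelf top tri",tri(ray(T,487*.64,122*.64),ray(S,65*.64,298*.64)),tri(ray(T,165*.64,122*.64),ray(S,150*.64,550*.64)))
print("mw scene base",plane(S,278*.64,232*.64,0),plane(S,300*.64,190*.64,0))
E
```

```text
microwave corner [ 0.549 -0.459  0.   ] [ 0.523 -0.361  0.2  ]
shelf base [0.804 0.26  0.   ] [ 0.804 -0.164  0.   ]
shelf top tri [ 0.881 -0.184  0.123] [0.879 0.257 0.137]
mw scene base [ 0.544 -0.474  0.   ] [ 0.444 -0.611  0.   ]
```

jog_arm:
  increments: [25,-15,4,0,0,0,50,-31,8,0,0,0,50,-31,8,0,0,0,50,-31,8,0,0,0,50,-31,8,0,0,0,50,-31,8,0,0,0,50,-31,8,0,0,0,50,-31,8,0,0,0]
  hand: 0

```text
time: 1.15
eef_pos: [0.4624, -0.2111, 0.1451]
tool_rot: [0.988, 0.154, 0.0, 0.0]
contact_force: [-0.4, -0.0, 0.8]
opening: 0.0939
```

jog_arm:
  increments: [30,-18,8,0,0,0,20,-12,8,0,0,0,3,-2,4,0,0,0,0,0,0,0,0,0,0,0,0,0,0,0,0,0,0,0,0,0,0,0,0,0,0,0,0,0,0,0,0,0]

```text
time: 2.15
eef_pos: [0.5022, -0.1665, 0.1256]
tool_rot: [0.988, 0.154, 0.0, 0.0]
contact_force: [-0.1, 0.2, 0.2]
opening: 0.094
```

```bash
cat >> h.py <<'E'
from scipy.spatial.transform import Rotation as R
def TW(s):
    M=np.eye(4);M[:3,:3]=R.from_quat(s["tool_rot"]).as_matrix();M[:3,3]=s["eef_pos"];return M
def wray(d,s,u,v):
    K=d["K"];a=(u-K[0,2]);b=(v-K[1,2]);rr=np.hypot(a,b);th=rr/K[0,0]
    c=np.array([a/rr*np.sin(th),b/rr*np.sin(th),np.cos(th)]);M=TW(s)@d["hand_eye"];return M[:3,3],M[:3,:3]@c
def wplane(d,s,u,v,z):
    o,q=wray(d,s,u,v);return o+q*(z-o[2])/q[2]
def wproj(d,s,p):
    M=np.linalg.inv(TW(s)@d["hand_eye"]);c=M[:3,:3]@np.asarray(p)+M[:3,3]
    th=np.arctan2(np.hypot(c[0],c[1]),c[2]);K=d["K"];e=c[:2]/np.hypot(c[0],c[1])
    return K[:2,2]+K[0,0]*th*e
E
python3 - <<'E'
from h import *;from workcell import r
np.set_printoptions(precision=4,suppress=True)
s=r.read_state();d=r.snapshot("wrist");print(s["time"],s["eef_pos"],s["tool_rot"],s["joint_pos"],s["contact_force"])
print(wproj(d,s,[.502,-.165,.04]))
u,v=wproj(d,s,[.502,-.165,.02]).astype(int);x0=max(0,u-100);y0=max(0,v-75);print(x0,y0)
cv2.imwrite("pics/w1.png",cv2.resize(d["frame"][y0:y0+150,x0:x0+200],None,fx=4,fy=4,interpolation=cv2.INTER_CUBIC))
import pickle;pickle.dump((d,s),open("w1.pkl","wb"))
E
```

```text
2.15 [ 0.5022 -0.1665  0.1256] [0.9881 0.1535 0.0001 0.0001] [-0.4838  0.1907  1.7353  0.      1.2153  0.7787] [-0.0608  0.1501  0.1719]
[251.1279 199.8561]
151 118
```

View pics/w1.png

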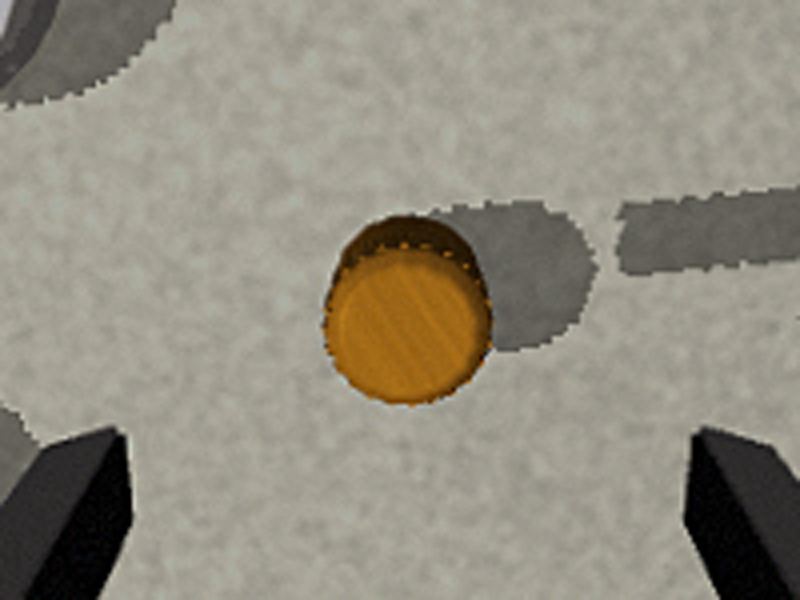

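The finial is centred between the fingers; its top disc centre is at crop (408,325), which is image (252.6,198.9).

```bash
python3 - <<'E'
from h import *;import pickle
d,s=pickle.load(open("w1.pkl","rb"));p=wplane(d,s,252.6,198.9,.039);print(p, TW(s)[:3,:3].T@(p-s["eef_pos"])*1e3)
E
```

```text
[ 0.50300854 -0.16611911  0.039     ] [ 0.86934706 -0.1532655  86.63137872]
```

jog_arm:
  increments: [1,0,12,0,0,0,0,0,22,0,0,0,0,0,25,0,0,0,0,0,25,0,0,0,0,0,18,0,0,0,0,0,10,0,0,0,0,0,5,0,0,0,0,0,0,0,0,0]

```text
time: 3.2
eef_pos: [0.5035, -0.166, 0.0086]
tool_rot: [0.988, 0.154, 0.0, 0.0]
contact_force: [0.3, -0.5, 0.3]
opening: 0.0938
```

jog_arm:
  increments: [0,0,0,0,0,0,0,0,0,0,0,0,0,0,0,0,0,0,0,0,0,0,0,0,0,0,0,0,0,0,0,0,0,0,0,0,0,0,0,0,0,0,0,0,0,0,0,0]
  hand: 1
  grip_force: 12

```text
time: 4.2
eef_pos: [0.5032, -0.166, 0.0084]
tool_rot: [0.988, 0.154, -0.0, 0.0]
contact_force: [0.8, -0.2, 0.1]
opening: 0.0396
```

jog_arm:
  increments: [0,0,-5,0,0,0,0,0,-30,0,0,0,0,0,-55,0,0,0,0,0,-60,0,0,0,0,0,-60,0,0,0,0,0,-50,0,0,0,0,0,-25,0,0,0,0,0,-7,0,0,0]

```text
time: 5.2
eef_pos: [0.5039, -0.1662, 0.3026]
tool_rot: [0.988, 0.154, 0.002, 0.001]
contact_force: [-0.3, -0.4, -1.9]
opening: 0.0398
```

jog_arm:
  increments: [10,-20,0,0,0,0,22,-44,0,0,0,0,26,-53,0,0,0,0,27,-54,0,0,0,0,27,-54,0,0,0,0,26,-53,0,0,0,0,24,-46,0,0,0,0,11,-21,0,0,0,0]

```text
time: 6.2
eef_pos: [0.5619, 0.2178, 0.2979]
tool_rot: [0.988, 0.155, -0.002, 0.0]
contact_force: [1.5, -0.3, -3.2]
opening: 0.0396
```

jog_arm:
  increments: [0,0,0,0,0,0,0,0,0,0,0,0,0,0,0,0,0,0,0,0,0,0,0,0,0,0,0,0,0,0,0,0,0,0,0,0,0,0,0,0,0,0,0,0,0,0,0,0]

```text
time: 7.2
eef_pos: [0.5632, 0.2154, 0.3004]
tool_rot: [0.988, 0.154, -0.0, -0.0]
contact_force: [0.5, -0.7, -1.8]
opening: 0.0398
```

```bash
python3 - <<'E'
from h import *;from workcell import r
np.set_printoptions(precision=4,suppress=True)
s=r.read_state();d=r.snapshot("wrist");print(s["time"],s["eef_pos"],s["tool_rot"],s["joint_pos"],s["contact_force"],s["torque"],s["opening"])
print(wproj(d,s,[.601,.227,.198]),wproj(d,s,[.601,.227,.2165]))
u,v=wproj(d,s,[.601,.227,.198]).astype(int);x0=max(0,u-80);y0=max(0,v-60);print(x0,y0)
cv2.imwrite("pics/w2.png",cv2.resize(d["frame"][y0:y0+120,x0:x0+160],None,fx=5,fy=5,interpolation=cv2.INTER_CUBIC))
import pickle;pickle.dump((d,s),open("w2.pkl","wb"))
E
```

```text
7.2 [0.5632 0.2154 0.3004] [ 0.9881  0.1538 -0.     -0.    ] [0.2218 0.2116 1.3415 0.     1.5884 1.4838] [ 0.5001 -0.698  -1.8086] [-0.0044 -0.018   0.0384] 0.0398168275816775
[253.2144 155.2286] [253.2458 158.4249]
173 95
```

View pics/w2.png

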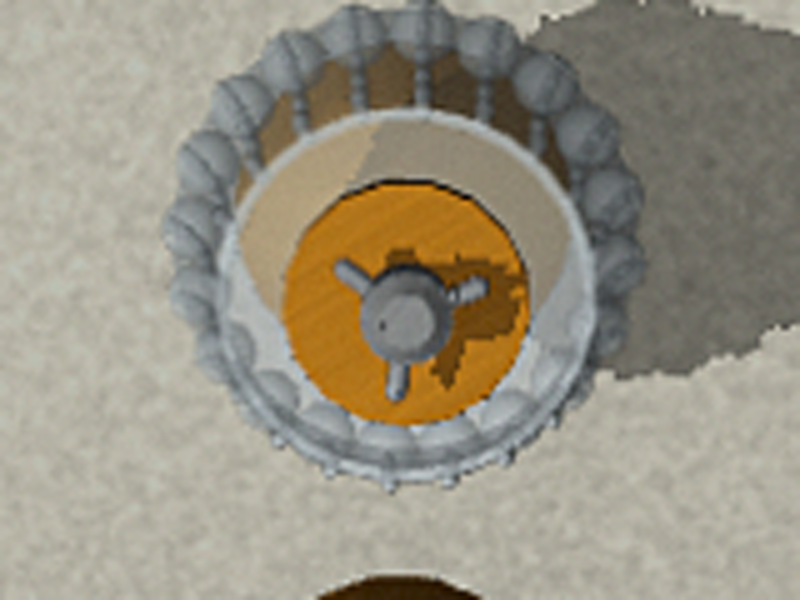

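The collar's top face is centred at crop (406,304) and the stud tip at about (406,320). The three pins are clearly visible at roughly (345,270), (480,290) and (397,395).

```bash
python3 - <<'E'
from h import *;import pickle
np.set_printoptions(precision=4,suppress=True)
d,s=pickle.load(open("w2.pkl","rb"))
for u,v,z in((253.8,155.4,.198),(253.8,158.6,.2165)):
    p=wplane(d,s,u,v,z);print(p, TW(s)[:3,:3].T@(p-s["eef_pos"])*1e3)
pc=wplane(d,s,253.8,155.4,.198)
for x,y in((345,270),(480,290),(397,395)):
    q=wplane(d,s,173+x/5-.4,95+y/5-.4,.2093);print(np.degrees(np.arctan2(*(q-pc)[1::-1])),np.hypot(*(q-pc)[:2]))
f=d["frame"];x0=int(253-70);cv2.imwrite("pics/w3.png",cv2.resize(f[180:285,183:323],None,fx=5,fy=5,interpolation=cv2.INTER_CUBIC))
E
```

```text
[0.601  0.2264 0.198 ] [ 39.404    1.0048 102.4251]
[0.601  0.2265 0.2165] [39.411   0.9405 83.9251]
71.74413559599343 0.013801476937730234
-54.225950585355044 0.014206718746310392
-168.64578173646197 0.01542931935732825
```

View pics/w3.png

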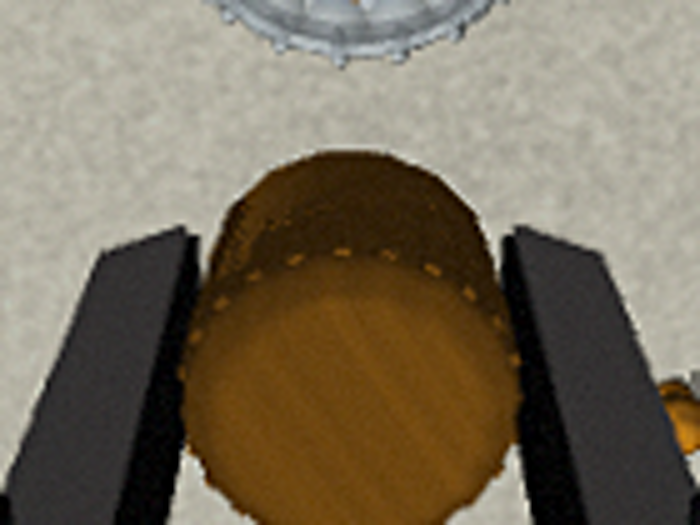

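The wrist view shows the finial sitting upright and centred between the fingers (column about 252.6). Next I move above the stud.

jog_arm:
  increments: [4,0,0,0,0,0,10,0.5,0,0,0,0,11,0.5,0,0,0,0,10,0,0,0,0,0,4.5,0,0,0,0,0,0,0,14,0,0,0,0,0,16,0,0,0,0,0,10,0,0,0]

```text
time: 8.25
eef_pos: [0.5999, 0.2261, 0.258]
tool_rot: [0.988, 0.154, -0.002, 0.0]
contact_force: [-0.8, -0.5, -2.0]
opening: 0.0394
```

jog_arm:
  increments: [0,0,10,0,0,0,0,0,8,0,0,0,0,0,6,0,0,0,0,0,6,0,0,0,0,0,5,0,0,0,0,0,4,0,0,0,0,0,2,0,0,0,0,0,0,0,0,0]

```text
time: 9.25
eef_pos: [0.6011, 0.2264, 0.2194]
tool_rot: [0.988, 0.154, -0.0, -0.0]
contact_force: [-0.0, -0.6, -1.6]
opening: 0.0398
```

jog_arm:
  increments: [0,0,0.5,0,0,0,0,0,0.5,0,0,0,0,0,0.5,0,0,0,0,0,0.4,0,0,0,0,0,0.3,0,0,0,0,0,0,0,0,0,0,0,0,0,0,0,0,0,0,0,0,0]

```text
time: 10.25
eef_pos: [0.6013, 0.2264, 0.2176]
tool_rot: [0.988, 0.154, 0.0, -0.0]
contact_force: [-1.2, 0.1, 2.2]
opening: 0.0397
```

jog_arm:
  increments: [0,0,0,0,0,-0.04,0,0,0,0,0,-0.04,0,0,0,0,0,-0.04,0,0,0,0,0,-0.04,0,0,0,0,0,-0.04,0,0,0,0,0,-0.04,0,0,0,0,0,-0.04,0,0,0,0,0,0]

```text
time: 11.25
eef_pos: [0.6016, 0.2267, 0.218]
tool_rot: [0.957, 0.29, 0.001, -0.0]
contact_force: [0.2, 0.2, 3.2]
opening: 0.0399
```

```bash
cat > st.py <<'E'
from workcell import r;from h import *
np.set_printoptions(precision=3,suppress=True)
s=r.read_state();print(s["time"],s["eef_pos"]*1e3,"yaw",np.degrees(np.arctan2(*TW(s)[1::-1,0])),"q6",s["joint_pos"][5],"F",s["contact_force"],"M",s["torque"])
E
python3 st.py
```

```text
11.25 [601.623 226.663 217.967] yaw 33.71458478008466 q6 1.2080315570334106 F [0.198 0.164 3.194] M [0.061 0.013 0.032]
```

jog_arm:
  increments: [0,0,0,0,0,-0.04,0,0,0,0,0,-0.04,0,0,0,0,0,-0.04,0,0,0,0,0,-0.04,0,0,0,0,0,-0.03,0,0,0,0,0,0,0,0,0,0,0,0,0,0,0,0,0,0]

```text
time: 12.25
eef_pos: [0.6014, 0.2265, 0.2174]
tool_rot: [0.925, 0.38, 0.0, -0.0]
contact_force: [0.8, -0.2, 1.9]
opening: 0.0393
```

jog_arm:
  increments: [0,0,0.3,0,0,-0.02,0,0,0.3,0,0,-0.02,0,0,0,0,0,-0.02,0,0,0,0,0,-0.02,0,0,0,0,0,-0.02,0,0,0,0,0,-0.02,0,0,0,0,0,0,0,0,0,0,0,0]

```text
time: 13.25
eef_pos: [0.6009, 0.2265, 0.2163]
tool_rot: [0.901, 0.434, -0.0, -0.0]
contact_force: [2.1, 1.3, -1.4]
opening: 0.0395
```

```bash
python3 st.py
```

```text
13.25 [600.886 226.469 216.293] yaw 51.50013014367225 q6 0.8975928882564138 F [ 2.125  1.345 -1.419] M [ 0.289 -0.38   0.009]
```

jog_arm:
  increments: [0,0,0.6,0,0,0,0,0,0.6,0,0,0,0,0,0.6,0,0,0,0,0,0.6,0,0,0,0,0,0.6,0,0,0,0,0,0.3,0,0,0,0,0,0,0,0,0,0,0,0,0,0,0]

```text
time: 14.25
eef_pos: [0.6013, 0.2266, 0.2141]
tool_rot: [0.901, 0.434, 0.0, 0.0]
contact_force: [0.0, 1.2, 5.4]
opening: 0.0398
```

```bash
python3 st.py
```

```text
14.25 [601.329 226.57  214.087] yaw 51.498647697586335 q6 0.8976201152916393 F [0.048 1.208 5.356] M [0.359 0.114 0.019]
```

jog_arm:
  increments: [0,0,0,0,0,-0.04,0,0,0,0,0,-0.04,0,0,0,0,0,-0.04,0,0,0,0,0,-0.04,0,0,0,0,0,-0.04,0,0,0,0,0,-0.04,0,0,0,0,0,0,0,0,0,0,0,0]

```text
time: 15.25
eef_pos: [0.6011, 0.2274, 0.2148]
tool_rot: [0.842, 0.539, 0.001, -0.001]
contact_force: [-2.1, 3.6, 7.1]
opening: 0.0395
```

```bash
python3 st.py
```

```text
15.25 [601.144 227.401 214.794] yaw 65.26405744367632 q6 0.6577273577961071 F [-2.067  3.604  7.103] M [ 0.621  0.288 -0.047]
```

jog_arm:
  increments: [0,0,-0.2,0,0,-0.04,0,0,-0.15,0,0,-0.04,0,0,-0.15,0,0,-0.04,0,0,-0.15,0,0,-0.04,0,0,-0.15,0,0,-0.04,0,0,-0.15,0,0,-0.04,0,0,-0.15,0,0,-0.04,0,0,0,0,0,0]

```text
time: 16.25
eef_pos: [0.6008, 0.2275, 0.2159]
tool_rot: [0.759, 0.652, 0.001, -0.001]
contact_force: [-1.9, 3.6, 7.2]
opening: 0.0397
```

```bash
python3 st.py
```

```text
16.25 [600.772 227.541 215.91 ] yaw 81.32743611643203 q6 0.3775599505393391 F [-1.901  3.612  7.232] M [ 0.611  0.48  -0.056]
```

jog_arm:
  increments: [0.2,-0.1,-0.15,0,0,-0.04,0.2,-0.1,-0.15,0,0,-0.04,0.2,-0.1,-0.15,0,0,-0.04,0.1,0,-0.15,0,0,-0.04,0,0,-0.15,0,0,-0.04,0,0,-0.15,0,0,-0.04,0,0,-0.15,0,0,-0.04,0,0,0,0,0,0]

```text
time: 17.25
eef_pos: [0.6004, 0.2276, 0.2171]
tool_rot: [0.66, 0.751, 0.0, -0.0]
contact_force: [-3.0, 2.5, 8.0]
opening: 0.0398
```

```bash
python3 st.py
```

```text
17.25 [600.419 227.604 217.129] yaw 97.36202314214655 q6 0.09868150002507768 F [-2.98   2.537  8.005] M [ 0.421  0.557 -0.007]
```

jog_arm:
  increments: [0,-0.2,-0.15,0,0,-0.04,0,-0.1,-0.15,0,0,-0.04,0,-0.1,-0.15,0,0,-0.04,0,0,-0.1,0,0,-0.04,0,0,0,0,0,-0.04,0,0,0,0,0,-0.04,0,0,0,0,0,-0.04,0,0,0,0,0,0]

```text
time: 18.25
eef_pos: [0.601, 0.2266, 0.2169]
tool_rot: [0.549, 0.836, 0.0, 0.001]
contact_force: [-0.5, 0.6, 5.3]
opening: 0.0397
```

```bash
python3 st.py
```

```text
18.25 [600.959 226.594 216.9  ] yaw 113.34481949301087 q6 -0.18090213785493656 F [-0.504  0.612  5.269] M [ 0.168 -0.115 -0.031]
```

jog_arm:
  increments: [0,0,0,0,0,-0.03,0,0,0,0,0,-0.03,0,0,0,0,0,-0.03,0,0,0,0,0,-0.03,0,0,0,0,0,0,0,0,0,0,0,0,0,0,0,0,0,0,0,0,0,0,0,0]

```text
time: 19.25
eef_pos: [0.5994, 0.2271, 0.2149]
tool_rot: [0.498, 0.867, -0.001, -0.001]
contact_force: [-3.1, 0.9, -1.8]
opening: 0.04
```

```bash
python3 st.py
```

```text
19.25 [599.391 227.053 214.856] yaw 120.2592478759937 q6 -0.3011268729392655 F [-3.099  0.873 -1.804] M [ 0.3    0.472 -0.001]
```

jog_arm:
  increments: [0,0,0.6,0,0,0,0,0,0.6,0,0,0,0,0,0.6,0,0,0,0,0,0.6,0,0,0,0,0,0.6,0,0,0,0,0,0,0,0,0,0,0,0,0,0,0,0,0,0,0,0,0]

```text
time: 20.25
eef_pos: [0.6006, 0.227, 0.2132]
tool_rot: [0.498, 0.867, 0.0, 0.0]
contact_force: [-4.2, 0.5, 1.0]
opening: 0.0399
```

```bash
python3 st.py
```

```text
20.25 [600.579 227.017 213.192] yaw 120.25365972121492 q6 -0.30120798261657117 F [-4.179  0.518  0.988] M [0.039 0.788 0.062]
```

jog_arm:
  increments: [0,0,0.6,0,0,0,0,0,0.6,0,0,0,0,0,0.6,0,0,0,0,0,0.6,0,0,0,0,0,0.4,0,0,0,0,0,0.2,0,0,0,0,0,0,0,0,0,0,0,0,0,0,0]

```text
time: 21.25
eef_pos: [0.6008, 0.2269, 0.2102]
tool_rot: [0.498, 0.867, 0.0, 0.0]
contact_force: [-0.7, -0.8, -0.0]
opening: 0.0395
```

```bash
python3 st.py
```

```text
21.25 [600.788 226.946 210.247] yaw 120.24599814816052 q6 -0.3011663162968977 F [-0.736 -0.813 -0.037] M [-0.03   0.119  0.007]
```

jog_arm:
  increments: [0,0,0.3,0,0,0,0,0,0.3,0,0,0,0,0,0.3,0,0,0,0,0,0.3,0,0,0,0,0,0,0,0,0,0,0,0,0,0,0,0,0,0,0,0,0,0,0,0,0,0,0]

```text
time: 22.25
eef_pos: [0.6008, 0.2271, 0.2097]
tool_rot: [0.498, 0.867, 0.0, 0.0]
contact_force: [-2.8, -0.7, 6.1]
opening: 0.0395
```

```bash
python3 st.py
```

```text
22.25 [600.813 227.114 209.737] yaw 120.25571477677053 q6 -0.30117575923187134 F [-2.784 -0.717  6.115] M [-0.232  0.395  0.009]
```

jog_arm:
  increments: [0,0,0.05,0,0,0.05,0,0,0.1,0,0,0.05,0,0,0.1,0,0,0.05,0,0,0.1,0,0,0.05,0,0,0.15,0,0,0.05,0,0,0.15,0,0,0.05,0,0,0.15,0,0,0.05,0,0,0,0,0,0]

```text
time: 23.25
eef_pos: [0.6012, 0.2271, 0.2092]
tool_rot: [0.642, 0.767, 0.001, 0.001]
contact_force: [-1.7, -0.6, 5.7]
opening: 0.0397
```

```bash
python3 st.py
```

```text
23.25 [601.192 227.111 209.181] yaw 100.17939977687553 q6 0.049165027538953944 F [-1.711 -0.559  5.714] M [-0.243  0.25  -0.063]
```

jog_arm:
  increments: [0,0,0.2,0,0,0.05,0,0,0.2,0,0,0.05,0,0,0.2,0,0,0.05,0,0,0.2,0,0,0.05,0,0,0.2,0,0,0.05,0,0,0.2,0,0,0.05,0,0,0,0,0,0,0,0,0,0,0,0]

```text
time: 24.25
eef_pos: [0.6016, 0.2271, 0.2079]
tool_rot: [0.749, 0.663, 0.001, 0.001]
contact_force: [-0.8, -1.6, 5.4]
opening: 0.0396
```

```bash
python3 st.py
```

```text
24.25 [601.552 227.085 207.922] yaw 83.02602015184718 q6 0.34842399061238094 F [-0.839 -1.594  5.379] M [-0.22   0.046 -0.009]
```

jog_arm:
  increments: [0,0,0.2,0,0,0.05,0,0,0.2,0,0,0.05,0,0,0.2,0,0,0.05,0,0,0.2,0,0,0.05,0,0,0.2,0,0,0.05,0,0,0,0,0,0,0,0,0,0,0,0,0,0,0,0,0,0]

```text
time: 25.25
eef_pos: [0.6019, 0.227, 0.207]
tool_rot: [0.826, 0.564, 0.002, 0.001]
contact_force: [-0.4, -0.7, 5.3]
opening: 0.0394
```

```bash
python3 st.py
```

```text
25.25 [601.855 227.027 207.017] yaw 68.70195349453373 q6 0.598388455540405 F [-0.407 -0.743  5.35 ] M [-0.25   0.05   0.006]
```

jog_arm:
  increments: [0,0,0.15,0,0,0.04,0,0,0.15,0,0,0.04,0,0,0.15,0,0,0.04,0,0,0.1,0,0,0.04,0,0,0,0,0,0,0,0,0,0,0,0,0,0,0,0,0,0,0,0,0,0,0,0]

```text
time: 26.25
eef_pos: [0.6022, 0.2271, 0.2064]
tool_rot: [0.868, 0.497, 0.002, 0.001]
contact_force: [4.3, -0.5, 4.8]
opening: 0.0399
```

```bash
python3 st.py
```

```text
26.25 [602.233 227.059 206.423] yaw 59.556655747229215 q6 0.7579240350542304 F [ 4.316 -0.536  4.778] M [-0.242 -0.476  0.03 ]
```

jog_arm:
  increments: [0,0,0.1,0,0,0.03,0,0,0.1,0,0,0.03,0,0,0.1,0,0,0.03,0,0,0,0,0,0,0,0,0,0,0,0,0,0,0,0,0,0,0,0,0,0,0,0,0,0,0,0,0,0]

```text
time: 27.25
eef_pos: [0.6018, 0.227, 0.2062]
tool_rot: [0.889, 0.457, 0.002, 0.001]
contact_force: [1.0, -0.5, 6.3]
opening: 0.0396
```

```bash
python3 st.py
```

```text
27.25 [601.816 226.951 206.216] yaw 54.39795334233923 q6 0.8479473564789879 F [ 0.969 -0.519  6.306] M [-0.254 -0.221 -0.018]
```

jog_arm:
  increments: [0,0,0.1,0,0,0.03,0,0,0.1,0,0,0.03,0,0,0.05,0,0,0.03,0,0,0,0,0,0.03,0,0,0,0,0,0,0,0,0,0,0,0,0,0,0,0,0,0,0,0,0,0,0,0]

```text
time: 28.25
eef_pos: [0.6016, 0.2272, 0.2062]
tool_rot: [0.915, 0.403, 0.001, 0.0]
contact_force: [1.0, -0.9, 7.3]
opening: 0.0396
```

```bash
python3 st.py
```

```text
28.25 [601.568 227.187 206.155] yaw 47.534236647732 q6 0.9679216830333269 F [ 0.992 -0.913  7.268] M [-0.225 -0.115  0.063]
```

jog_arm:
  increments: [0,0,0,0,0,0.03,0,0,0,0,0,0.03,0,0,0,0,0,0.03,0,0,0,0,0,0,0,0,0,0,0,0,0,0,0,0,0,0,0,0,0,0,0,0,0,0,0,0,0,0]

```text
time: 29.25
eef_pos: [0.6017, 0.2273, 0.2061]
tool_rot: [0.932, 0.362, 0.002, 0.0]
contact_force: [1.1, -0.0, 6.9]
opening: 0.0397
```

```bash
python3 st.py
```

```text
29.25 [601.67  227.291 206.147] yaw 42.40232990091612 q6 1.057533917077437 F [ 1.1   -0.022  6.949] M [-0.099 -0.086  0.145]
```

jog_arm:
  increments: [0,0,-0.4,0,0,0,0,0,0,0,0,0,0,0,0,0,0,0,0,0,0,0,0,0,0,0,0,0,0,0,0,0,0,0,0,0,0,0,0,0,0,0,0,0,0,0,0,0]
  hand: 0

```text
time: 30.25
eef_pos: [0.6005, 0.2271, 0.2052]
tool_rot: [0.933, 0.361, 0.0, 0.0]
contact_force: [0.4, -0.3, -1.4]
opening: 0.094
```

jog_arm:
  increments: [0,0,-5,0,0,0,0,0,-15,0,0,0,0,0,-25,0,0,0,0,0,-25,0,0,0,0,0,-15,0,0,0,0,0,-5,0,0,0,0,0,0,0,0,0,0,0,0,0,0,0]

```text
time: 31.25
eef_pos: [0.5999, 0.2269, 0.2937]
tool_rot: [0.933, 0.361, -0.001, -0.0]
contact_force: [0.1, -0.5, -0.5]
opening: 0.094
```

```bash
python3 st.py; python3 - <<'E'
from h import *;from workcell import r
s=r.read_state();d=r.snapshot("wrist");S=r.snapshot("scene")
u,v=wproj(d,s,[.601,.227,.238]).astype(int);x0=u-50;y0=max(0,v-75);print(x0,y0,s["time"])
a=cv2.resize(d["frame"][y0:y0+150,x0:x0+100],(400,600),interpolation=cv2.INTER_CUBIC)
u,v=proj(S,[.601,.227,.21]).astype(int);print(u-25,v-38)
b=cv2.resize(S["frame"][v-38:v+37,u-25:u+25],(400,600),interpolation=cv2.INTER_CUBIC)
cv2.imwrite("pics/f.png",np.hstack([a,b]))
for z,h in((.198,0),(.238,0)):print([np.round((proj(S,[.601+.02*np.cos(t),.227+.02*np.sin(t),z])-[u-25,v-38])*8+[400,0]) for t in(0,1.57,3.14,4.71)])
E
```

```text
31.25 [599.885 226.936 293.747] yaw 42.33098324776635 q6 1.0588357368191217 F [ 0.116 -0.486 -0.521] M [-0.013 -0.005  0.029]
203 134 31.25
270 200
[array([515., 387.]), array([660., 415.]), array([689., 321.]), array([549., 295.])]
[array([522., 226.]), array([670., 253.]), array([701., 161.]), array([556., 136.])]
```

View pics/f.png

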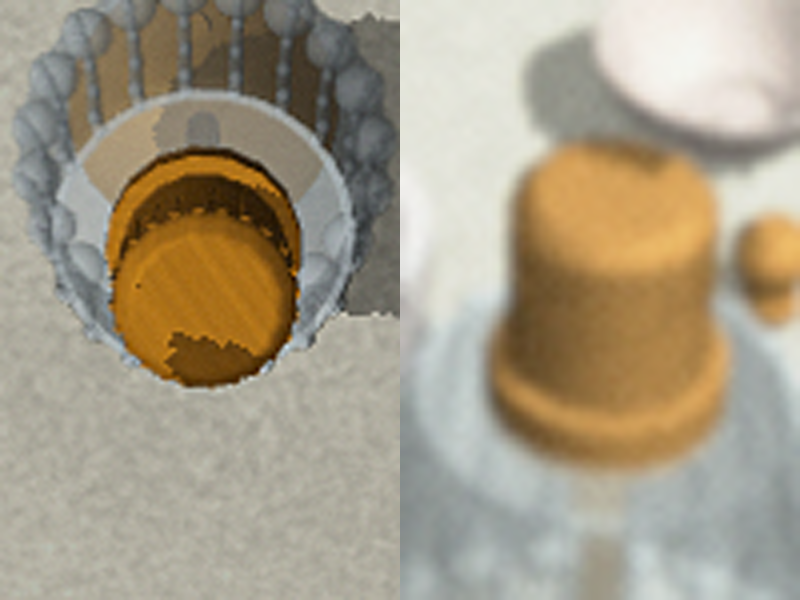

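The picture shows the finial upright on the collar with no gap. Its top edge is at about row 140 against 136 predicted for fully home, and its lower edge at about 418 against 415. I'm handing it in.

```bash
python3 -c "
from workcell import r;print(r.sign_off())"
```

```text
the job is handed in; nothing more can be done
None
```

The finial is screwed fully home on the lamp's collar and released. I handed the job in at about 31 s of robot time.

- **Finding the thread:** I gripped the finial at 12 N and set it on the stud. I turned it back about 103° anticlockwise under roughly 4–10 N. It made a partial drop first, then climbed again and dropped to about 3.4 mm above the collar.
- **Screwing down:** I turned it about 78° clockwise. It went down at about 4.2 mm per radian and stopped going down about 70° in. Torque had risen to 0.145 N m when I stopped, just under the 0.15 binding mark.
- **Last checks:** The final picture shows it upright and flush. Its outline matches the predicted home position to about 1 mm, which is as fine as that view can tell. The gripper was open and clear, with its tips about 55 mm above the finial.
- **Not tidy:** There were brief sideways forces of up to about 4 N while feeling for the thread. The finial may also have slipped slightly in the fingers. I did not take a separate final check of the other items on the counter, but the arm's path stayed clear of them and the wrist showed no unexplained contact.

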